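# Slide a test cassette along the guide rail into the reader and start it

## Task

The twin-strip test cassette on the deck of the rapid-test reader has its sample still soaking in, so do not pick it up or tilt it: with a fingertip push it gently across the deck until its long side lies flat against the metal guide rail, then slide it along the rail, window end first, into the slot of the read head until it is fully home against the stop and still flat along the rail. Only then press the start key on top of the head all the way down, let it go and move clear. Leave everything else on the bench where it stands.

Things in the scene. Friction and masses are not known exactly. Their poses are not given: they have to be found in the camera images.
- reader: White test reader, fixed, 180 (x) by 320 mm (y). Origin on the bench top (z=0), mid-length, 80 mm behind its front edge. +x away from the robot, +y along the rail to the read head (robot's left); turned up to 0.3 rad. Its flat deck, 22 mm above the bench, spans y -160 to +60 mm from the front edge x = -80 mm to the rail, open at the front and the -y end. The head is the 75 mm high block at y 60 to 160 mm.
- rail_face (a point): A point on the working face of the aluminium guide rail, at deck level (reader x = +45, y = -50, z = 22 mm). The face looks to reader -x. The rail runs along reader y from y = -160 mm into the slot; it is 8 mm wide and stands 8 mm above the deck.
- slot_mouth (a point): Centre of the slot's mouth in the read head, at deck level (reader x = +25.5, y = +60, z = 22 mm). The slot opens to reader -y, is 39 mm wide (x = +6 to +45 mm; the rail's face is one wall), 12 mm high, 32 mm deep. A flared lead-in 10 mm high stands before it on the side away from the rail (x -5 to +5, y 43 to 61 mm).
- slot_stop (a point): The end stop: back wall of the slot, mid-width, at deck level (reader x = +25.5, y = +92, z = 22 mm).
- cassette: Loose white twin-strip cassette on the deck: 36 mm wide (its x), 76 mm long (its y), 7 mm thick, about 16 g, plain plastic friction. Origin at the centre of its underside; +y points to the window end, which enters the slot first; the two round wells are at the -y end. It starts off the rail, turned up to 0.4 rad. Flat on the rail its origin is at reader x = +27 mm; fully home at reader y = +54 mm, 44 mm staying outside.
- cassette_nose (a point): Middle of the cassette's end face at the window end (its y = +38 mm), half-way up its thickness (3.5 mm above the deck); fully home it is at reader y = +92 mm.
- start_key (a joint): Travel of the start key in m: 0 released, 0.005 all the way down; a spring returns it, fully down takes about 5 N.
- start_key_top (a point): Centre of the top face of the round white start key (24 mm across), on top of the read head at reader x = -35, y = +110 mm; it is pressed straight down.
- dropper_a: White dropper bottle, 27 mm across, 63 mm high, standing loose on the reader's deck near the front edge beside the read head. Origin at the centre of its foot. Leave alone.
- dropper_b: The same dropper bottle standing on the bench behind the reader. Origin at the centre of its foot. Leave alone.
- strip_cassette: Narrow single-strip cassette, 20 x 70 x 5 mm, lying on the bench in front of the reader. Origin at the centre of its underside. Leave alone.
- cup: Amber specimen cup with yellow lid, 66 mm across, 72 mm high, on the bench. Origin at the centre of its foot. Leave alone.
- timer: White bench timer, 62 x 62 x 22 mm, lying on the bench. Origin at the centre of its underside. Leave alone.
- marker: White and red marker pen, 125 mm long, 14 mm thick, lying on the bench along its own x. Origin at its middle, underneath. Leave alone.
- test_pouch: Flat foil test pouch, 60 x 131 x 7 mm, lying on the bench. Origin at the centre of its underside. Leave alone.
Things that resemble listed ones, but are neither listed nor needed, are in the scene too. Leave any blue or orange look-alike of the cassette alone.

How it is judged:
By the outcome, as a careful person would: the job done as asked, in the order asked, and still so for the second after the job is handed in, with the robot touching nothing.
It also fails if it takes over 61 s, if anything falls off the work surface, if the arm or the gripper's body presses on something with over 40 N, if the wrist force passes 120 N, or if a joint passes its speed limit or range.

## Robot

A 6-joint arm with a two-finger parallel gripper is mounted at the origin on the work surface. World frame = base frame: x ahead of the robot, y to its left, z up, the work surface at z = 0. Lengths are in m, angles in rad, forces in N, time in s.
With the tool pointing down it reaches from about 0.3 to 0.95 m from the base axis. Payload 3.1 kg.
Tool frame: the origin (TCP) lies between the finger pads; the fingertips stand r.tips_ahead ahead of it and the grasp point (between the pads) lies 11 mm behind it (r.tips_ahead is the distance from the TCP to the fingertips, in m); z points along the fingers, y is the line along which they close (so a half turn about z gives the same grasp; the last joint's range is limited). The gripper opens to 85 mm and grips with 20 to 120 N. Pads are 22 mm wide; open, the fingers measure 114 mm over their backs; the gripper's body (76 mm by 85 mm) begins 54 mm behind the grasp point. The pads swing forward as they close: fully open they stand 13 mm farther back than shut.
Start: joints at [1.27, 0.308, 1.634, -0, 1.2, -0.07], TCP at [0.143, 0.608, 0.239] pointing down, gripper open.
Joint ranges: [-3.06, 3.06], [-0.79, 1.96], [0.05, 2.63], [-1.19, 4.34], [0.05, 2.64], [-2.94, 2.94]. Speed limits (rad/s): [2.79, 2.79, 3.14, 3.14, 3.14, 3.14].

## Interface

Orientations are given as a 3x3 rotation matrix whose columns are the frame's x, y, z axes.
In Python, from cell import r, cams gives the robot as it stands. Calls block until the motion is done:
- r.move_pose(position, orientation): joint-space move of the TCP to a pose.
- r.servo_line(position, rotation=None, rate=0.15, max_force=None): straight line of the TCP; rotation=None keeps the orientation; rate is the mean speed in m/s. With max_force (N) it stops when the force on the tool has changed by that much, and returns True; else False.
- r.move_joints(angles): joint-space move.
- r.gripper_to(opening): finger opening in m; the grip force is fixed at half the most; returns when the fingers have stopped.
- r.hold(seconds).
- r.ik(position, orientation): joint angles nearest the present ones, or None.
- r.observe(): the state.
- cams.capture(name): name is "scene" or "side" or "wrist"; returns a dict with "pixels" (400x640x3 uint8, red, green, blue), "vfov" (degrees; the focal length in pixels is half the picture's height over the tangent of half this angle, whatever the lens; pixels are square), "cx", "cy" (the principal point, pixels), "distortion" ([k1, k2, p1, p2, k3] as OpenCV has them; the pictures are not rectified), "eye" and "rotation" of the camera in the world; the wrist camera has in their place "T_tool_cam" (4x4, takes a point from camera to tool coordinates, whose origin is the TCP and whose axes are the flange's). Camera axes: x right, y up, looking along -z (the intrinsics and any distortion apply to the point x, -y, -z); pixel columns grow to the right and rows downward; lengths in m; the calibration is good to about 2 mm. A picture is of the moment at which its call begins: read the wrist's pose just before it. There is no depth.
A pose or a line that the arm cannot do raises r.MotionError and nothing moves.
- r.hand_in(): hands the job in; it is judged then, once.
The state is a dict: "time_s": time; "joints": joint angles; "dq": joint speeds; "joint_torque": joint torques, N m; "tool_pos": TCP position; "tcp_rot": TCP orientation; "force": force on the tool from outside, world axes, zero at the start; "torque": the same for the moment, N m; "finger_gap": finger opening in m; "grip_force": force on a finger pad.
Only numpy, scipy, OpenCV 4.12 (cv2) and the standard library are available. Lean on these libraries where they do the work, as an engineer would, in place of code of your own. Each camera call takes 0.05 s, during which the arm holds its last target. There are 200 camera calls.

## Working session

There is one attempt and no reset: what is moved stays moved. The work goes in short steps, each a Python script; the robot and the scene stay as the last script left them, time stands still between calls to the robot, and variables do not carry over. Pictures are saved under pics/ and viewed, at most 10 in all, crops included, and the job is handed in when it is done.

```bash
ls; mkdir -p pics
python3 - <<'E'
from cell import r,cams
import cv2
for n in("scene","side"):
    c=cams.capture(n); cv2.imwrite(f"pics/{n}0.png",c["pixels"][:,:,::-1]); print(n,c["vfov"],c["cx"],c["cy"],c["distortion"],c["eye"],c["rotation"])
s=r.observe();print(s["time_s"],s["tool_pos"],s["tcp_rot"],r.tips_ahead)
c=cams.capture("wrist");print(c["T_tool_cam"],c["vfov"],c["distortion"],c["cx"],c["cy"])
cv2.imwrite("pics/w0.png",c["pixels"][:,:,::-1])
E
```

```text
pics
scene 50.0029518545252 319.6214334639738 192.7454160676808 [-0.09517777  0.          0.          0.          0.        ] [ 1.06404576 -0.81068519  0.92525217] [[ 0.83272784 -0.36026588  0.42044363]
 [ 0.55362602  0.53092833 -0.641571  ]
 [ 0.00791071  0.76702256  0.64157136]]
side 54.91393368102428 320.18343738768044 200.22715094276845 [-0.00650435  0.          0.          0.          0.        ] [ 0.04715084 -0.54806479  0.74722993] [[ 0.76581832  0.4539617  -0.45545701]
 [-0.64279117  0.52003749 -0.56247713]
 [-0.01848836  0.72351903  0.6900568 ]]
0.1 [0.14275354 0.6077216  0.23814123] [[-9.73486191e-01  2.28744910e-01 -6.33530013e-04]
 [ 2.28745737e-01  9.73484078e-01 -2.03412551e-03]
 [ 1.51435524e-04 -2.12511039e-03 -9.99997730e-01]] 0.008
[[-1.02000266e-03  9.49782783e-01  3.12908334e-01  8.07185190e-02]
 [ 9.99999323e-01  7.93707816e-04  8.50574833e-04  1.12596815e-04]
 [ 5.59503542e-04  3.12908990e-01 -9.49782950e-01 -1.34053102e-01]
 [ 0.00000000e+00  0.00000000e+00  0.00000000e+00  1.00000000e+00]] 59.85916645717137 [-0.0033075  0.         0.         0.         0.       ] 324.01529528309067 204.44555845720407
```

View pics/scene0.png

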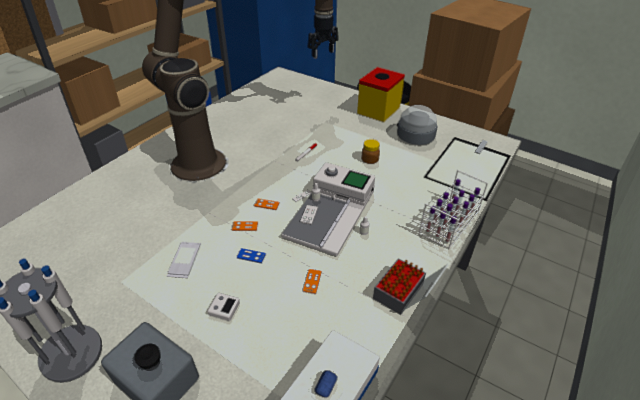

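View pics/side0.png

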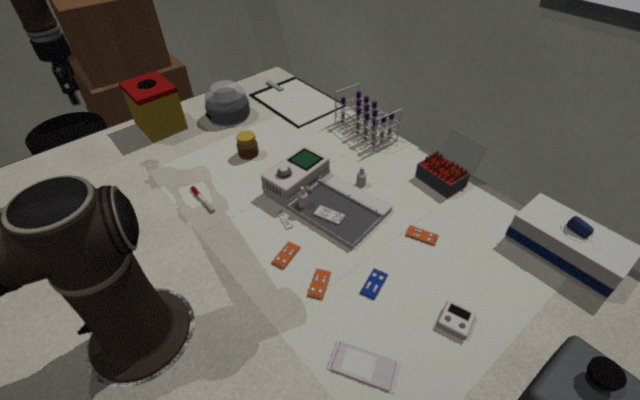

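Candidates in the side view:
- White twin cassette on the deck at (329,214). This is the target.
- White strip_cassette on the bench at (285,220).
- Orange look-alikes at (286,255), (319,283) and (422,235).
- Blue look-alike at (374,284).

The start key is at (284,171) and dropper_a at (303,197). Next I'll take a rough pose and a close wrist view.

```bash
cat > h.py <<'E'
from cell import r,cams
import numpy as np,cv2
def cap(n,f=None):
    s=r.observe(); c=cams.capture(n)
    if n=="wrist":
        T=np.array(c["T_tool_cam"]); R=np.array(s["tcp_rot"])
        c["eye"]=np.array(s["tool_pos"])+R@T[:3,3]; c["rotation"]=R@T[:3,:3]
    c["eye"]=np.array(c["eye"]);c["rotation"]=np.array(c["rotation"])
    fl=200/np.tan(np.radians(c["vfov"]/2)); c["K"]=np.array([[fl,0,c["cx"]],[0,fl,c["cy"]],[0,0,1]])
    c["D"]=np.array(c["distortion"],float)
    if f: cv2.imwrite(f,c["pixels"][:,:,::-1])
    return c
def pt(c,uv,z):
    p=cv2.undistortPoints(np.array(uv,float).reshape(-1,1,2),c["K"],c["D"])[:,0]
    d=np.c_[p[:,0],-p[:,1],-np.ones(len(p))]@c["rotation"].T
    return c["eye"]+d*((z-c["eye"][2])/d[:,2])[:,None]
def proj(c,P):
    q=(np.atleast_2d(P)-c["eye"])@c["rotation"]*[1,-1,-1]
    return cv2.projectPoints(q,np.zeros(3),np.zeros(3),c["K"],c["D"])[0][:,0]
def down(a): # tool x axis at world angle a, pointing down
    x=np.array([np.cos(a),np.sin(a),0]); z=np.array([0,0,-1.]); return np.c_[x,np.cross(z,x),z]
E
python3 - <<'E'
from h import *
c=cap("side");d=cap("scene")
print("side cass",pt(c,[(329,214)],.029),"key",pt(c,[(284,171)],.08))
print("scene cass",pt(d,[(309,213)],.029),"key",pt(d,[(332,172)],.08))
C=pt(c,[(329,214)],.029)[0]
# view: camera above; try tool orientations
for a in (np.pi/2,-np.pi/2,np.pi,0,2.8,-2.8):
    R=down(a); 
    for h in (.3,.25):
        p=np.array([C[0],C[1]+.05,h])-R[:,0]*0.08*0+R[:,0]*0.0
        print(a,h,r.ik(p,R))
E
```

```text
side cass [[ 0.50509152 -0.01754643  0.029     ]] key [[0.48742331 0.14974509 0.08      ]]
scene cass [[ 0.50348846 -0.0138754   0.029     ]] key [[0.48513721 0.1451014  0.08      ]]
1.5707963267948966 0.3 [-2.18872959e-02  2.21779091e-02  1.84116178e+00 -4.44089210e-16
  1.27825297e+00 -2.18872959e-02]
1.5707963267948966 0.25 [-2.18872959e-02  6.67944314e-02  1.89803246e+00 -4.44089210e-16
  1.17676576e+00 -2.18872959e-02]
-1.5707963267948966 0.3 None
-1.5707963267948966 0.25 None
3.141592653589793 0.3 [-2.18872959e-02  2.21779091e-02  1.84116178e+00 -4.44089210e-16
  1.27825297e+00 -1.59268362e+00]
3.141592653589793 0.25 [-2.18872959e-02  6.67944314e-02  1.89803246e+00 -4.44089210e-16
  1.17676576e+00 -1.59268362e+00]
0 0.3 [-2.18872959e-02  2.21779091e-02  1.84116178e+00 -4.44089210e-16
  1.27825297e+00  1.54890903e+00]
0 0.25 [-2.18872959e-02  6.67944314e-02  1.89803246e+00 -4.44089210e-16
  1.17676576e+00  1.54890903e+00]
2.8 0.3 [-2.18872959e-02  2.21779091e-02  1.84116178e+00 -4.44089210e-16
  1.27825297e+00 -1.25109097e+00]
2.8 0.25 [-2.18872959e-02  6.67944314e-02  1.89803246e+00 -4.44089210e-16
  1.17676576e+00 -1.25109097e+00]
-2.8 0.3 [-2.18872959e-02  2.21779091e-02  1.84116178e+00 -4.44089210e-16
  1.27825297e+00 -1.93427628e+00]
-2.8 0.25 [-2.18872959e-02  6.67944314e-02  1.89803246e+00 -4.44089210e-16
  1.17676576e+00 -1.93427628e+00]
```

Run:
```python
from h import *
r.gripper_to(0.0)
r.move_pose([0.52,0.03,0.26],down(np.pi))
c=cap("wrist","pics/w1.png"); np.save("c1.npy",c,allow_pickle=True)
print(r.observe()["time_s"],r.observe()["tool_pos"])
```

```text
3.5167 [0.52000569 0.03076181 0.25996291]
```

View pics/w1.png

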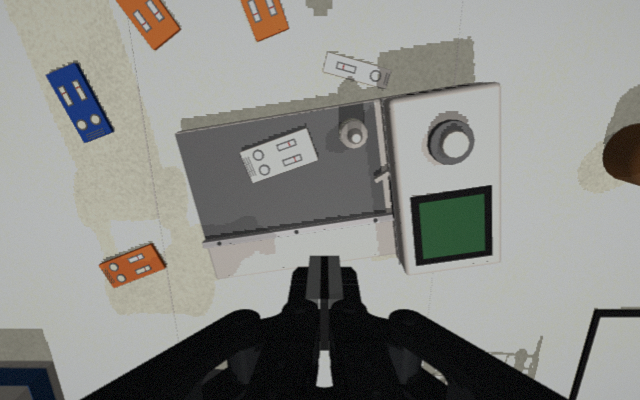

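Run:
```python
from h import *
c=np.load("c1.npy",allow_pickle=True).item(); g=cv2.cvtColor(c["pixels"],cv2.COLOR_RGB2GRAY)
for x in (230,280,330,370): print(x,"col",[int(v) for v in g[205:250,x]])
for y in (150,190): print(y,"row",[int(v) for v in g[y,170:200]], [int(v) for v in g[y,370:410]])
m=(g[:,:]>140).astype(np.uint8); 
n,l,s,ce=cv2.connectedComponentsWithStats(m)
k=l[170,275] or l[148,260]; print(s[k],ce[k])
cn=max(cv2.findContours((l==k).astype(np.uint8),0,1)[0],key=cv2.contourArea)
b=cv2.boxPoints(cv2.minAreaRect(cn)); print(b); print(pt(c,b,.029))
cv2.imwrite("pics/w1c.png",cv2.resize(c["pixels"][80:280,170:410,::-1],None,fx=3,fy=3,interpolation=cv2.INTER_CUBIC))
```

```text
230 col [94, 95, 95, 97, 96, 97, 95, 96, 96, 98, 96, 95, 96, 96, 96, 98, 95, 97, 86, 85, 85, 85, 86, 83, 84, 83, 87, 80, 46, 46, 53, 73, 66, 95, 156, 156, 156, 145, 110, 157, 166, 166, 167, 164, 167]
280 col [96, 96, 97, 101, 99, 100, 98, 98, 99, 101, 98, 100, 100, 99, 100, 102, 97, 101, 98, 63, 58, 55, 63, 72, 67, 77, 145, 182, 180, 182, 181, 182, 171, 183, 185, 183, 185, 184, 185, 184, 184, 184, 182, 185, 186]
330 col [98, 97, 102, 101, 100, 102, 100, 102, 101, 100, 101, 98, 64, 55, 59, 59, 77, 72, 99, 176, 183, 179, 183, 184, 182, 185, 185, 188, 184, 186, 186, 182, 187, 187, 182, 186, 182, 187, 187, 185, 184, 184, 185, 186, 185]
370 col [98, 99, 100, 97, 98, 101, 99, 64, 56, 63, 72, 71, 95, 171, 180, 178, 177, 182, 181, 181, 183, 186, 184, 185, 184, 184, 184, 185, 183, 184, 184, 183, 183, 183, 185, 184, 183, 185, 184, 184, 184, 183, 185, 185, 184]
150 row [182, 184, 183, 180, 184, 184, 185, 186, 175, 141, 97, 92, 93, 91, 92, 92, 93, 93, 90, 90, 92, 92, 94, 94, 92, 93, 93, 94, 96, 96] [84, 85, 84, 84, 82, 83, 84, 83, 85, 132, 166, 166, 166, 164, 143, 98, 77, 85, 70, 62, 65, 61, 70, 94, 127, 150, 162, 176, 183, 183, 183, 184, 186, 186, 186, 185, 184, 186, 185, 184]
190 row [174, 171, 169, 170, 173, 174, 174, 174, 173, 174, 176, 174, 176, 173, 172, 171, 179, 186, 184, 185, 168, 124, 93, 93, 92, 94, 92, 93, 96, 95] [97, 92, 87, 85, 86, 85, 87, 87, 84, 87, 82, 83, 86, 111, 148, 164, 165, 167, 165, 133, 69, 54, 68, 64, 64, 66, 69, 98, 130, 154, 164, 178, 185, 184, 184, 182, 186, 184, 185, 186]
[ 240  129   78   54 1983] [280.26374181 154.94301563]
[[239.62044 151.9562 ]
 [305.86133 127.86862]
 [317.39417 159.58395]
 [251.15326 183.67154]]
[[ 0.50130108 -0.05827647  0.029     ]
 [ 0.47638622  0.01196754  0.029     ]
 [ 0.50943246  0.02366649  0.029     ]
 [ 0.53582454 -0.04837657  0.029     ]]
```

View pics/w1c.png

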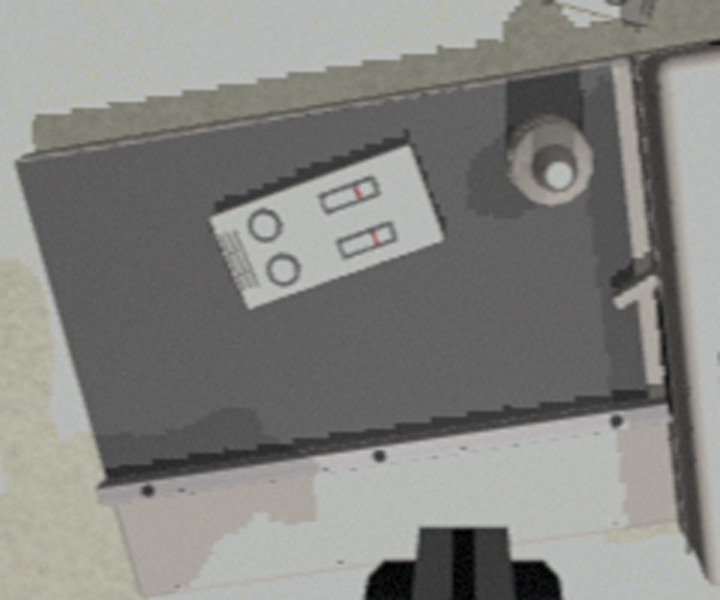

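```bash
cat > fit.py <<'E'
from h import *
def edges(g,pts,axis,lo,hi,thr):  # subpixel crossings
    out=[]
    for p in pts:
        v=(g[lo(p):hi(p),p] if axis==0 else g[p,lo(p):hi(p)]).astype(float)
        i=np.where((v[1:]>thr)!=(v[:-1]>thr))[0]
        if len(i): 
            i=i[0]; q=lo(p)+i+(thr-v[i])/(v[i+1]-v[i]); out.append((p,q) if axis==0 else (q,p))
    return np.array(out)
def line(P):
    vx,vy,x0,y0=cv2.fitLine(P[:,:2].astype(np.float32),cv2.DIST_HUBER,0,.01,.01).ravel()
    return np.array([x0,y0]),np.array([vx,vy])
E
python3 - <<'E'
from fit import *
c=np.load("c1.npy",allow_pickle=True).item(); g=cv2.GaussianBlur(cv2.cvtColor(c["pixels"],cv2.COLOR_RGB2GRAY),(3,3),0)
rail=pt(c,edges(g,range(240,385,3),0,lambda p:int(233-(p-270)*.14)-16,lambda p:int(233-(p-270)*.14)+10,125),.030)
e=pt(c,edges(g,range(140,222,3),1,lambda p:int(179+(p-150)*.29)-8,lambda p:int(179+(p-150)*.29)+10,135),.022)
f=pt(c,edges(g,range(195,330,3),0,lambda p:int(130-(p-185)*.155)-2,lambda p:int(130-(p-185)*.155)+8,100),.022)
for n,P in(("rail",rail),("end",e),("front",f)):
    o,d=line(P); print(n,len(P),o,d,"ang",np.arctan2(d[1],d[0]),"res",np.std((P[:,:2]-o)@[-d[1],d[0]]))
o,d=line(rail); d=d*np.sign(d[1]); ey=d; ex=np.array([d[1],-d[0]])
oe,_=line(e); of,_=line(f)
print("front->rail",(o-of)@ex)
O=o-ex*.045; 
O=O+ey*((oe-O)@ey+.160)
yaw=np.arctan2(-ey[0],ey[1]); print("O",O,"yaw",yaw)
np.save("reader.npy",[*O,yaw])
W=lambda x,y,z:[*(O+ex*x+ey*y),z]
print("key from rays",(pt(c,[(455,141)],.082)[0][:2]-O)@np.c_[ex,ey], "scrutiny head face",[(pt(c,[q],.075)[0][:2]-O)@np.c_[ex,ey] for q in((394,150),(398,190),(499,120))])
im=c["pixels"][:,:,::-1].copy()
for P in [(45,-160,.03),(45,60,.03),(-80,-160,.022),(-80,60,.022),(6,60,.022),(-5,43,.022),(-35,110,.085),(-80,60,.075),(-80,160,.075),(100,160,.075)]:
    q=proj(c,W(P[0]/1e3,P[1]/1e3,P[2]))[0]; cv2.circle(im,tuple(int(v) for v in q.round()),2,(0,0,255),1)
cv2.imwrite("pics/chk.png",cv2.resize(im[70:290,165:515],None,fx=2,fy=2))
B=np.array([[239.62,151.96],[305.86,127.87],[317.39,159.58],[251.15,183.67]]);Q=(pt(c,B,.029)[:,:2]-O)@np.c_[ex,ey];print("cass in reader",Q,Q.mean(0))
m=(Q[1]+Q[2])/2-(Q[0]+Q[3])/2; print("cass yaw rel",np.arctan2(-m[0],m[1]))
E
```

```text
rail 49 [0.5841163  0.02166962] [ 0.15972225 -0.987162  ] ang -1.410387 res 0.0009225641559266278
end 28 [ 0.52634865 -0.12063596] [0.9873449  0.15858772] ang 0.15926012 res 4.0607499138880475e-05
front 45 [ 0.46774057 -0.02244963] [ 0.15650348 -0.9876774 ] ang -1.4136468 res 0.00028870542093112
front->rail 0.121928506
O [0.5351023  0.04286116] yaw 0.1604093
key from rays [-0.03520986  0.11180112] scrutiny head face [array([-0.0345132 ,  0.05846607]), array([0.0041924, 0.0585009]), array([-0.04635319,  0.15400669])]
cass in reader [[-0.04951738 -0.09444182]
 [-0.06289553 -0.02112034]
 [-0.028411   -0.01485186]
 [-0.01386199 -0.09018488]] [-0.03867147 -0.05514972]
cass yaw rel 0.18570175127916572
```

View pics/chk.png

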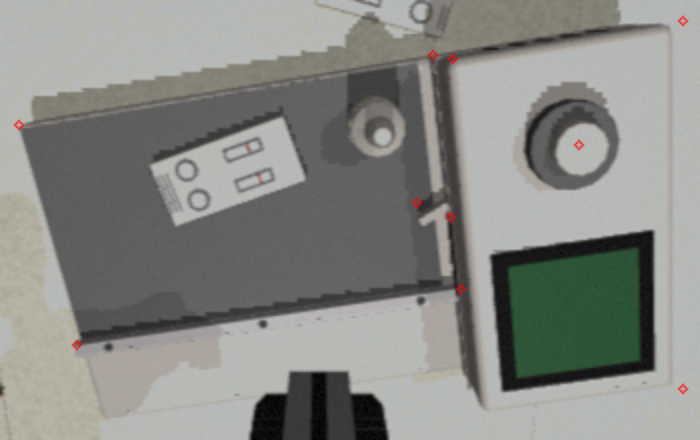

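Cassette confirmed: white, two wells on the left, windows at (290,150), window end toward the head. I'll touch down on the deck to calibrate height, then push it to the rail.

```bash
cat >> h.py <<'E'
import os
if os.path.exists("reader.npy"):
    ox,oy,yaw=np.load("reader.npy"); RT=down(np.pi+yaw)
    A=np.array([[np.cos(yaw),-np.sin(yaw)],[np.sin(yaw),np.cos(yaw)]])
    def W(x,y,z): return [*(A@[x/1e3,y/1e3]+[ox,oy]),z/1e3]   # mm in reader -> world m
    def Rd(p): return np.r_[(np.array(p)[:2]-[ox,oy])@A,p[2]]*1e3
    def st(t=""):
        s=r.observe(); print(t,"t",round(s["time_s"],2),"tcp",Rd(s["tool_pos"]).round(1),"F",(A.T@np.array(s["force"])[:2]).round(2),round(s["force"][2],2),"gap",round(s["finger_gap"],4))
E
python3 - <<'E'
from h import *
c=np.load("c1.npy",allow_pickle=True).item()
print("dropper top",Rd(pt(c,[(356,138)],.085)[0]))
r.move_pose(W(-66,-125,80),RT); st("up")
print(r.servo_line(W(-66,-125,40),rate=.15))
print(r.servo_line(W(-66,-125,22),rate=.02,max_force=2)); st("deck")
z=Rd(r.observe()["tool_pos"])[2]+1.8; np.save("z.npy",z)
r.servo_line(W(-66,-125,z),rate=.05)
r.servo_line(W(-85,-110,z),rate=.1); r.servo_line(W(-85,-55,z),rate=.1); st("start")
E
```

```text
dropper top [-52.35741041  24.71589247  85.        ]
up t 4.4 tcp [ -64.5 -125.2   81. ] F [ 0.77 -0.18] -0.13 gap 0.0001
False
True
deck t 5.4 tcp [ -65.8 -125.2   30.1] F [-0.11  0.29] 4.6 gap 0.0003
start t 6.74 tcp [-84.6 -55.1  32. ] F [ 0.16 -0.12] 0.0 gap -0.0003
```

Run:
```python
from h import *
z=float(np.load("z.npy"))
print(r.servo_line(W(10,-54,z),rate=.035,max_force=2.5)); r.hold(.2); st("pushed")
x=Rd(r.observe()["tool_pos"])[0]
r.servo_line(W(x-25,-54,z),rate=.08); r.servo_line(W(x-25,-54,90),rate=.2)
r.move_pose(W(-20,-100,200),RT); r.hold(.2)
c=cap("wrist","pics/w2.png"); np.save("c2.npy",c,allow_pickle=True); st()
```

```text
True
pushed t 9.04 tcp [ -2.7 -53.8  30.8] F [0.42 1.13] 1.02 gap -0.0
 t 10.75 tcp [-21.4 -99.1 197.8] F [1.6  0.17] 0.46 gap -0.0001
```

View pics/w2.png

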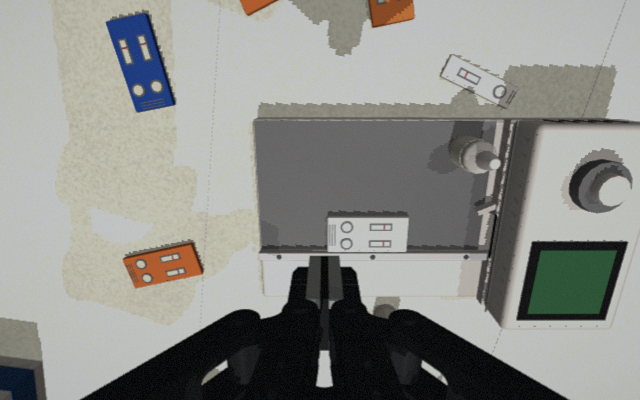

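The cassette now lies along the rail at px (327–408, 212–252). I'll measure it and slide it in.

```bash
cat >> fit.py <<'E'
def cass(c,seed):
    g=cv2.cvtColor(c["pixels"],cv2.COLOR_RGB2GRAY); m=(g>140).astype(np.uint8)
    return g
E
python3 - <<'E'
from fit import *
c=np.load("c2.npy",allow_pickle=True).item(); g=cv2.cvtColor(c["pixels"],cv2.COLOR_RGB2GRAY)
top=edges(g,range(335,402,3),0,lambda p:205,lambda p:220,150); P=pt(c,top,.029); R=np.array([Rd(p) for p in P])
k=np.polyfit(R[:,1],R[:,0],1); print("side x",R[:,0].mean(),"slope",k[0])
for a,b in((320,335),(400,415)):
    e=edges(g,range(218,246,3),1,lambda p:a,lambda p:b,150); E_=np.array([Rd(p) for p in pt(c,e,.029)]); print("end y",np.median(E_[:,1]))
E
```

```text
side x 9.151097667802935 slope 0.0019218275272987885
end y -95.33684816580796
end y -20.461461794967445
```

Run:
```python
from h import *
z=32.3
r.move_pose(W(25,-128,80),RT); r.servo_line(W(25,-128,z),rate=.12); st("behind")
print(r.servo_line(W(25,-30,z),rate=.04,max_force=3)); st("mid")
print(r.servo_line(W(25,8,z),rate=.025,max_force=3)); r.hold(.2); st("end")
```

```text
behind t 11.88 tcp [  25.6 -128.1   33.3] F [0.64 0.27] -0.03 gap -0.0003
False
mid t 14.48 tcp [ 25.  -30.1  32.3] F [-1.29  0.38] -0.15 gap -0.0002
True
end t 16.14 tcp [24.1  7.2 31.5] F [ 1.   -1.46] 0.47 gap -0.0
```

Run:
```python
from h import *
r.servo_line(W(24,-15,32.5),rate=.08); r.servo_line(W(24,-15,90),rate=.2)
r.move_pose(W(0,-40,170),RT); r.hold(.3)
c=cap("wrist"); np.save("c3.npy",c,allow_pickle=True); st()
cv2.imwrite("pics/w3.png",cv2.resize(c["pixels"][100:300,200:520,::-1],None,fx=2.5,fy=2.5,interpolation=cv2.INTER_CUBIC))
```

```text
t 17.81 tcp [ -0.7 -39.6 168.5] F [ 0.47 -0.86] -0.34 gap -0.0
```

View pics/w3.png

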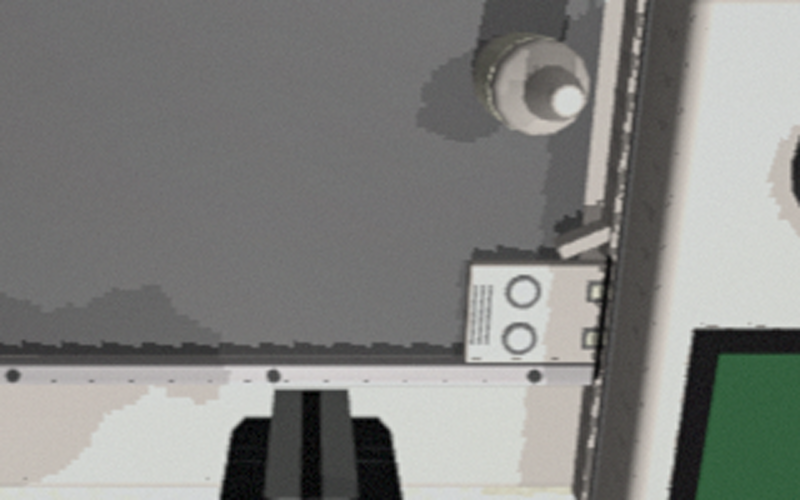

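It is in the slot, with its tail at crop x≈467. Now I'll check the depth and flatness numerically.

Run:
```python
from fit import *
c=np.load("c3.npy",allow_pickle=True).item(); g=cv2.cvtColor(c["pixels"],cv2.COLOR_RGB2GRAY)
e=edges(g,range(210,242,2),1,lambda p:379,lambda p:396,150); E_=np.array([Rd(p) for p in pt(c,e,.029)]); k=np.polyfit(E_[:,0],E_[:,1],1); print("tail y",np.median(E_[:,1]),"slope",k[0])
t=edges(g,range(391,425,2),0,lambda p:199,lambda p:213,150); T=np.array([Rd(p) for p in pt(c,t,.029)]); k=np.polyfit(T[:,1],T[:,0],1); print("side x",np.median(T[:,0]),"slope",k[0],len(T))
# dark slot/head edge to right
for y in (222,232): print([int(v) for v in g[y,425:450]])
print([Rd(pt(c,[(q,228)],.034)[0])[1] for q in (438,440,442)])
# rail end y scale check: deck -y end not visible; lead-in tip
```

```text
tail y 13.815939553334601 slope -0.0040653616028638664
side x 8.920438926253794 slope 0.009925961584492396 17
[191, 190, 188, 192, 192, 189, 191, 192, 194, 191, 195, 192, 190, 162, 114, 62, 19, 35, 71, 73, 75, 82, 79, 76, 74]
[193, 193, 191, 193, 190, 192, 191, 175, 134, 101, 104, 113, 88, 57, 33, 21, 43, 60, 58, 70, 80, 74, 75, 77, 75]
[np.float64(55.4771297316953), np.float64(57.141651697353325), np.float64(58.806242650230374)]
```

Run:
```python
from h import *
z=32.3
r.move_pose(W(-10,24,90),RT); r.servo_line(W(-10,24,z),rate=.1); st("side")
print(r.servo_line(W(4,24,z),rate=.02,max_force=2.5)); r.hold(.1); st("sidepress")
x=Rd(r.observe()["tool_pos"])[0]; r.servo_line(W(x-7,24,z),rate=.05); r.servo_line(W(x-7,24,90),rate=.2)
r.move_pose(W(27,-12,90),RT); r.servo_line(W(27,-12,z),rate=.12)
print(r.servo_line(W(27,14,z),rate=.025,max_force=6)); st("stop"); r.hold(.2); st("stop")
r.servo_line(W(27,-12,z),rate=.08); r.servo_line(W(27,-12,90),rate=.2)
r.move_pose(W(0,-40,170),RT); r.hold(.3)
c=cap("wrist"); np.save("c4.npy",c,allow_pickle=True); st()
from fit import *
g=cv2.cvtColor(c["pixels"],cv2.COLOR_RGB2GRAY)
e=edges(g,range(210,242,2),1,lambda p:379,lambda p:399,150); E_=np.array([Rd(p) for p in pt(c,e,.029)]); k=np.polyfit(E_[:,0],E_[:,1],1); print("tail y",np.median(E_[:,1]),"slope",k[0])
t=edges(g,range(393,425,2),0,lambda p:199,lambda p:213,150); T=np.array([Rd(p) for p in pt(c,t,.029)]); k=np.polyfit(T[:,1],T[:,0],1); print("side x",np.median(T[:,0]),"slope",k[0],len(T))
print([int(v) for v in g[222,425:450]])
K=[Rd(pt(c,[q],.085)[0]) for q in((0,0),)]
```

```text
side t 19.02 tcp [-9.3 23.7 32.8] F [-0.22 -0.05] 0.18 gap -0.0001
True
sidepress t 19.62 tcp [-1.8 23.6 32.2] F [-0.08 -1.85] 2.0 gap 0.0003
True
stop t 22.06 tcp [26.9  7.2 32.1] F [-0.18 -2.  ] 0.51 gap -0.0
stop t 22.26 tcp [26.5  7.2 31.7] F [ 1.12 -1.65] 1.14 gap -0.0001
 t 23.89 tcp [ -0.7 -39.5 168.6] F [-0.1   0.01] 0.25 gap -0.0001
tail y 13.806982875069757 slope -0.0034927597350493857
side x 8.999935527625546 slope 0.010886890775374525 16
[191, 194, 193, 191, 191, 190, 191, 193, 192, 191, 191, 195, 192, 188, 148, 72, 11, 27, 64, 63, 70, 82, 78, 71, 74]
```

Run:
```python
from h import *
r.move_pose(W(-10,105,200),RT); r.hold(.3)
c=cap("wrist"); np.save("c5.npy",c,allow_pickle=True); st()
c1=np.load("c1.npy",allow_pickle=True).item()
def key(c,guess):
    hsv=cv2.cvtColor(c["pixels"],cv2.COLOR_RGB2GRAY)
    n,l,s,ce=cv2.connectedComponentsWithStats((hsv>165).astype(np.uint8))
    k=[i for i in range(1,n) if np.hypot(*(ce[i]-guess))<25 and 200<s[i,4]<4000]
    for i in k: print(s[i],ce[i])
    return ce[k[0]] if k else None
g5=proj(c,W(-35,111,85))[0]; print(g5)
a=key(c1,(455,141)); b=key(c,g5)
for z in (.078,.082,.086,.09,.094): print(z,Rd(pt(c1,[a],z)[0]),Rd(pt(c,[b],z)[0]))
cv2.imwrite("pics/w5.png",c["pixels"][:,:,::-1])
```

```text
t 24.88 tcp [-10.  104.  199.7] F [0.34 0.07] -0.06 gap 0.0002
[333.69762504 170.45261821]
[444 132  25  25 476] [455.6512605  144.17647059]
[315 159  31  30 708] [329.72881356 173.40819209]
0.078 [-31.45385762 113.64878264  78.        ] [-31.17576809 108.21482288  78.        ]
0.082 [-32.27654403 112.25341672  82.        ] [-32.1047463  108.15357968  82.        ]
0.086 [-33.09923043 110.85805081  86.        ] [-33.0337245  108.09233647  86.        ]
0.09 [-33.92191684 109.4626849   90.        ] [-33.9627027  108.03109327  90.        ]
0.094 [-34.74460325 108.06731899  94.        ] [-34.8916809  107.96985007  94.        ]
```

View pics/w5.png

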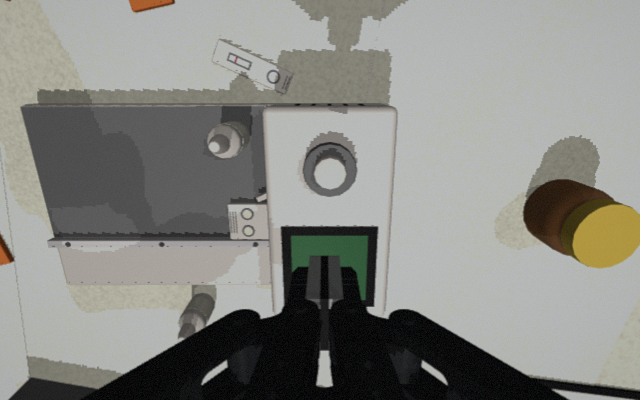

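The key top at (330,173) triangulates to reader (-35,108), z≈93 mm. This frame reads about 2 mm low in y near the head, which puts the cassette tail at about 16 mm, so it is home. Next I'll press the key.

Run:
```python
from h import *
X,Y=-34.6,108.0
r.move_pose(W(X,Y,125),RT); r.hold(.2); st("above")
print(r.servo_line(W(X,Y,80),rate=.02,max_force=1.2)); st("touch")
z0=Rd(r.observe()["tool_pos"])[2]
print(r.servo_line(W(X,Y,z0-9),rate=.015,max_force=9)); st("pressed"); r.hold(.3); st("held")
c=cap("side","pics/s6.png")
```

```text
above t 25.5 tcp [-31.6 108.  127.5] F [ 0.32 -0.31] 0.66 gap -0.0004
True
touch t 26.71 tcp [-34.7 108.  102.4] F [ 1.27 -0.02] 2.38 gap 0.0002
True
pressed t 27.1 tcp [-34.7 108.   99.1] F [-0.26  0.1 ] 4.13 gap -0.0
held t 27.4 tcp [-34.7 108.   99.1] F [-0.77 -0.32] 5.21 gap -0.0003
```

Run:
```python
from h import *
X,Y=-34.6,108.0
def F():
    v=[]
    for _ in range(6): r.hold(.02); v.append(r.observe()["force"][2])
    return np.mean(v)
for zc in np.arange(99.1,96,-.4):
    r.servo_line(W(X,Y,zc),rate=.01); f=F(); print(round(zc,2),Rd(r.observe()["tool_pos"])[2].round(2),f.round(2))
    if f>16: break
r.hold(.2); st()
```

```text
99.1 99.12 4.25
98.7 99.03 6.96
98.3 98.98 9.93
97.9 98.94 11.85
97.5 98.9 14.34
97.1 98.87 16.39
 t 29.75 tcp [-34.6 108.   98.9] F [-5.38 -0.51] 16.2 gap 0.0001
```

Run:
```python
from h import *
X,Y=-34.6,108.0
def F(n=12):
    v=[]
    for _ in range(n): r.hold(.02); v.append(r.observe()["force"][2])
    return np.mean(v)
for zc in (98.7,99.5,100.5,101.5,102.5,103.5,104.5,105.5):
    r.servo_line(W(X,Y,zc),rate=.02); print(zc,Rd(r.observe()["tool_pos"])[2].round(2),F().round(2))
```

```text
98.7 99.01 7.65
99.5 99.4 4.7
100.5 100.42 4.01
101.5 101.45 3.59
102.5 102.41 2.4
103.5 103.43 1.54
104.5 104.36 -0.26
105.5 105.57 0.07
```

Travel was 104.0 to 99.0 mm, about 5 mm, with a hard stop at about 5 N, so the key was pressed fully and released. I'll move clear and check the final state.

Run:
```python
from fit import *
r.servo_line(W(-34.6,108,150),rate=.15)
r.move_pose(W(0,-40,170),RT); r.hold(.3)
c=cap("wrist"); st()
g=cv2.cvtColor(c["pixels"],cv2.COLOR_RGB2GRAY)
e=edges(g,range(210,242,2),1,lambda p:379,lambda p:399,150); E_=np.array([Rd(p) for p in pt(c,e,.029)]); print("tail y",np.median(E_[:,1]))
t=edges(g,range(393,425,2),0,lambda p:199,lambda p:213,150); T=np.array([Rd(p) for p in pt(c,t,.029)]); k=np.polyfit(T[:,1],T[:,0],1); print("side x",np.median(T[:,0]),"slope",k[0])
# rail slope in the same view for reference
q=edges(g,range(300,380,4),0,lambda p:236,lambda p:252,140); Q=np.array([Rd(p) for p in pt(c,q,.030)]); print("rail",np.median(Q[:,0]),np.polyfit(Q[:,1],Q[:,0],1)[0])
r.move_pose(W(-60,-60,250),RT); cap("scene","pics/final.png")
```

```text
t 34.81 tcp [ -0.2 -38.9 169.8] F [ 0.08 -0.05] 0.93 gap -0.0001
tail y 13.807075859278875
side x 8.95088710246748 slope -0.03566808321935974
rail 44.79396379317174 0.0024563233139004406
```

Run:
```python
from fit import *
r.move_pose(W(0,-40,170),RT); r.hold(.4)
c=cap("wrist"); g=cv2.cvtColor(c["pixels"],cv2.COLOR_RGB2GRAY)
t=edges(g,range(390,425,2),0,lambda p:199,lambda p:213,150); T=np.array([Rd(p) for p in pt(c,t,.029)]); print(T[:,:2].round(1).tolist())
cv2.imwrite("pics/w7.png",cv2.resize(c["pixels"][180:270,360:480,::-1],None,fx=5,fy=5,interpolation=cv2.INTER_CUBIC)); st()
```

```text
[[9.1, 14.7], [8.9, 16.3], [8.9, 18.0], [8.9, 19.7], [8.9, 21.3], [8.9, 23.0], [8.9, 24.7], [8.9, 26.3], [8.9, 28.0], [8.9, 29.7], [9.0, 31.4], [8.9, 33.0], [9.0, 34.7], [8.9, 36.4], [9.0, 38.0], [9.1, 39.7], [9.3, 41.4], [9.3, 43.1]]
 t 36.29 tcp [  0.2 -40.3 171. ] F [0.1  0.37] 0.5 gap 0.0
```

View pics/w7.png

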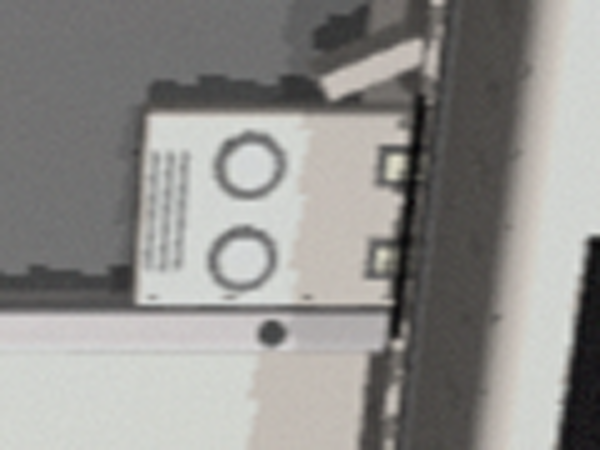

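View pics/final.png

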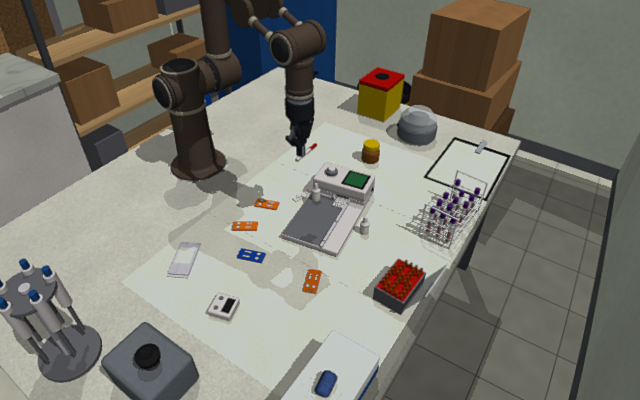

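The cassette is flat on the rail, with its side straight at x≈8.9, and home in the slot. Everything else is where it started and the arm is clear, so I'm handing in.

```bash
python3 -c "
from h import *
print(r.hand_in())"
```

```text
the job is handed in; nothing more can be done
None
```

The job is handed in (no verdict came back): the cassette is flat along the rail and home against the stop, the start key was then pressed its full 5 mm and released, and the arm is clear with nothing else visibly moved, at about 36 s of the 61 s allowed.

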